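# Bolt down a microscope focus unit on a T-slot plate

### The job

Bolt down the free end of the microscope focus unit: take the T-bolt with the round knurled nut from the wooden rack, lower its head through the open notch of the foot into the T-slot until the nut's flange rests on the foot, turn it clockwise until the head stops square across the slot, then keep turning the nut clockwise until it is snug. Go by feel: stop soon after the nut clearly bites, neither loose nor overtightened, never force the bolt, and do not swing the lined-up focus unit out of line. Leave the other bolts and the optics alone, and let go when done.

Things in the scene. Friction and masses are not known exactly. Their poses are not given: they have to be found in the camera images.
- bolt: The T-bolt to use, the only one with a round knurled nut; upright, head down, in any of the rack's pockets; 0.23 kg. Origin: centre of the head's underside, z up. Head 29.2 mm long (x) x 15.4 wide (y) x 7 thick, lower edge eased, same either way round; two opposite corners rounded: in the slot it turns clockwise (from above) only, stopping 6 to 15 degrees past square.
- stud_tip (a point): Top of that bolt's stud (16 mm thick), 70 mm above the head's underside. Nut: flange 38 mm diameter x 4 mm, above it a knurled grip 30 mm diameter x 22 mm; flange underside 32.2 to 34.4 mm above the head's underside at the start (not known exactly). Right-hand thread, 6 mm a turn, stiff (0.08 Nm): the gripped nut takes the free bolt round with it, and moves once the head is stopped.
- plate: Dark T-slotted plate fixed to the bench, 200 mm (x) x 340 (y) x 34 high; origin: centre of its underside. Three T-slots run along its y, at x = -60, 0 and 60 mm: mouth 18 mm wide through lips 12 mm thick, below it a channel 30 mm wide and 11.5 mm high.
- slot (a point): Point in the middle T-slot below the notch, level with the lips' underside (22 mm above the bench); axes as plate. With the nut's flange resting on the foot the head hangs 1.2 to 3.4 mm below the lips: 1.26 to 3.56 rad of nut turning after the head stops, felt as about 0.1 Nm. Then the nut bites on its built-in disc spring.
- rear (a point): Top of the foot at the rear bolt that already holds it. How tight: once the new nut bites, its load grows about 17 N per 0.1 rad; torque about 0.25 Nm at 25 N, 0.4 at 45 N, 0.6 at 75 N. Snug is 15 to 60 N (0.2 to 0.5 Nm); over 75 N is overtightened. It stays tight when let go.
- foot: Ivory focus unit; its flat foot, 64 mm wide and 12 thick, lies on the plate along the middle slot. Origin: on the rear bolt's axis at the foot's underside; y along the slot towards the notch, z up. The block with black focus knobs stands at y = 22 to 68 mm, x = -58 to 58, 71 mm high. A side push of over 10 N at the notch swivels it about the rear bolt.
- notch (a point): Where the bolt's axis belongs: in the foot's open-ended notch, level with the foot's top face (46 mm above the bench), over the middle slot; axes as foot. The notch is 20 mm wide (x), open at the end 23 mm away towards +y, closed 25 mm away towards -y.
- rack: Wooden bolt rack fixed to the bench, 80 mm (x) x 235 (y) x 36 high; origin: centre of its underside. Three pockets at y = -75, 0 and 75 mm, about 32 x 18 mm, 28 mm deep (floor 8 mm above the bench); each holds a T-bolt standing head down, heads lengthwise along the rack's x.
- longbolt: Another T-bolt in the rack, 92 mm tall with a hexagon nut and washer: leave it. Origin: centre of the underside of its head.
- barebolt: Another T-bolt in the rack, 60 mm tall with no nut: leave it. Origin: centre of the underside of its head.
- objective: Microscope objective, a bare metal barrel 25 mm in diameter and 42 mm tall standing on the bench: leave it. Origin: centre of its underside.
- eyepiece: Black eyepiece, 34 mm in diameter and 54 mm tall, standing on the bench: leave it. Origin: centre of its underside.
Mind the look-alikes: they are no part of the job. Leave any yellow look-alike of the bolt alone.

How it is judged:
By the outcome, as a careful person would: the job done as asked, in the order asked, and still so for the second after the job is handed in, with the robot touching nothing.
It also fails if it takes over 72 s, if anything falls off the work surface, if the arm or the gripper's body presses on something with over 40 N, if the wrist force passes 120 N, or if a joint passes its speed limit or range.

### The arm

A 6-joint arm with a two-finger parallel gripper is mounted at the origin on the work surface. World frame = base frame: x ahead of the robot, y to its left, z up, the work surface at z = 0. Lengths are in mm, angles in rad, forces in N, time in s.
With the tool pointing down it reaches from about 250 to 725 mm from the base axis. Payload 9.7 kg.
Tool frame: the origin (TCP) lies midway between the tips of the shut fingers; the grasp point (between the pads) lies 19 mm behind it (tcp_to_grasp is the distance from the TCP to the grasp point, in mm); z points along the fingers, y is the line along which they close (so a half turn about z gives the same grasp; the last joint's range is limited). The gripper opens to 85 mm and grips with 20 to 120 N. Pads are 22 mm wide; open, the fingers measure 114 mm over their backs; the gripper's body (76 mm by 85 mm) begins 54 mm behind the grasp point. The pads swing forward as they close: fully open they stand 13 mm farther back than shut.
Start: joints at [-1.209, 0.087, 0.176, 1.66, 0, 1.571], TCP at [194.674, -514.392, 231.284] pointing down, gripper open.
Joint ranges: [-3.13, 3.13], [-0.85, 1.81], [-1.15, 1.24], [-2.2, 2.28], [-1.44, 1.52], [-3.14, 3.14]. Speed limits (rad/s): [2.22, 2.22, 2.57, 3.14, 3.14, 3.14].

### API

Orientations are given as a rotation vector (axis times angle).
In Python, from plant import get_state, capture, camera_params, job_done, recognise, tcp_to_grasp gives the robot as it stands.
- The arm moves only by the tool arm_command, never from a script. Its argument "commands" is a list of rows, each a list of 3 entries, a list of its own where there are three numbers: the closure in counts, from 0 (fully open) to 255 (shut), then the shift along the tool's x, y, z in mm, then the turn, a rotation vector about the tool's x, y, z in rad. A call has 1 to 20 rows; each row is the pose to reach, as a shift and turn from the pose commanded when the call began, along the tool's axes at that moment; what a row does not reach only later rows make up. A row lasts 1/10 s, in which the tool goes at most 50 mm and 8.59 degrees, less where a joint would pass 70% of its speed; a pose out of reach is approached as far as the arm can. A call with a gripper value outside its range is refused whole. The fingers move at their own pace and stop on an object; "newtons" is the grip in N (left out, the last holds). Time passes only in rows, so rows that repeat a pose let the fingers close. It gives the time, the measured TCP pose, the force, the opening and the grip force at its end, in the units of the state.
- get_state(): the state, without advancing time (a new reading comes with each control period).
- capture(name): name is "side" or "top" or "wrist"; returns the picture (480x640x3 uint8, red, green, blue); there is no depth.
- camera_params(name): a dict with "intrinsics" (3x3 intrinsics, pixels), "world_to_cam" (4x4, takes a point from world to camera coordinates); the wrist camera has in their place "hand_eye" (4x4, takes a point from camera to tool coordinates, whose origin is the TCP and whose axes are the flange's). Camera axes: x right, y down, z forward; pixel columns grow to the right and rows downward; lengths in mm; the calibration is good to about 2 mm. A picture is of the moment at which its call begins: read the wrist's pose just before it. camera_params takes no time and is no camera call.
- job_done(): hands the job in; it is judged then, once.
Trained networks look in the newest picture that a camera, given by its name, has taken for a name from the list of things; names that differ only in an ending like _2 or _b are one class to them, and where a whole thing is asked for, a point or a joint stands for the part that bears it (a point fixed in the world has none). Each returns a list of dicts, best first, with "p" (0 to 1); they miss things now and then, are a little off and sometimes report something else, mostly with a low value. They report only what shows in the picture. A call takes as long as a camera call. They do not tell look-alikes from the thing itself.
- recognise(camera, thing): "uv" ([column, row] in pixels, amid what is visible of it).
The state is a dict: "t": time; "q": joint angles; "qd": joint speeds; "effort": joint torques, N m; "ee_pos": TCP position; "eef_rot": TCP orientation; "wrist_force": force on the tool from outside, world axes, zero at the start; "moment": the same for the moment, N m; "opening": finger opening in mm; "finger_force": force on a finger pad.
Only numpy, scipy, OpenCV 4.12 (cv2) and the standard library are available. Lean on these libraries where they do the work, as an engineer would, in place of code of your own. Each camera call takes 0.05 s, during which the arm holds its last target. There are 200 camera calls.

## Working session

There is one attempt and no reset: what is moved stays moved. The work goes in short steps, Python scripts to look and compute and a tool call to move; the robot and the scene stay as the last step left them, time stands still between calls to the robot, and variables do not carry over. Pictures are saved under pics/ and viewed, at most 10 in all, crops included, and the job is handed in when it is done.

Besides the shell and the picture viewer there is one more tool, called after "Call:" as name([rows], argument=value, ...), one row to a line, values as JSON. arm_command: Moves the arm, as the interface text tells. Its arguments: {"type":"object","properties":{"commands":{"type":"array","items":{"type":"array"}},"newtons":{"type":"number"}},"required":["commands"]}

```bash
mkdir -p pics; cat > h.py <<'E'
import numpy as np, cv2, json
from scipy.spatial.transform import Rotation as R
from plant import *
def save(n,img): cv2.imwrite('pics/'+n+'.png',cv2.cvtColor(img,cv2.COLOR_RGB2BGR))
def ray(cam,uv,s=None):
    p=camera_params(cam);K=np.array(p['intrinsics']);d=np.linalg.inv(K)@[uv[0],uv[1],1]
    if 'hand_eye' in p:
        H=np.array(p['hand_eye']);Rt=R.from_rotvec(s['eef_rot']).as_matrix();T=np.eye(4);T[:3,:3]=Rt;T[:3,3]=s['ee_pos'];M=T@H
    else: M=np.linalg.inv(np.array(p['world_to_cam']))
    d=M[:3,:3]@d; return M[:3,3],d/np.linalg.norm(d)
def atz(cam,uv,z,s=None):
    o,d=ray(cam,uv,s); return o+d*(z-o[2])/d[2]
def tri(rays):
    A=np.zeros((3,3));b=np.zeros(3)
    for o,d in rays:
        P=np.eye(3)-np.outer(d,d);A+=P;b+=P@o
    x=np.linalg.solve(A,b); return x,[np.linalg.norm(np.cross(d,x-o)) for o,d in rays]
E
cat > a.py <<'E'
from h import *
s=get_state();print(s, tcp_to_grasp)
ims={}
for c in('side','top','wrist'):
    ims[c]=capture(c);save(c+'0',ims[c])
for c in('side','top','wrist'):
    for n in('bolt','stud_tip','plate','rear','notch','foot','rack','longbolt','barebolt','slot'):
        try:
            r=recognise(c,n);print(c,n,[(np.round(x['uv'],1).tolist(),round(x['p'],2)) for x in r[:3]])
        except Exception as e: print(c,n,e)
E
python3 a.py
```

```text
{'t': 0.0, 'q': array([-1.20900550e+00,  8.74520591e-02,  1.75109022e-01,  1.65977602e+00,
        2.63147265e-06,  1.57079492e+00]), 'qd': array([-0.00140076,  0.00119832,  0.00099881, -0.00062071, -0.00020636,
        0.0004469 ]), 'effort': array([ 6.63362644e-04, -5.20389819e+01,  4.64806831e+01,  1.62132690e-02,
        4.04433308e-05, -1.31137895e-05]), 'ee_pos': array([ 194.59222634, -514.18166801,  230.57457906]), 'eef_rot': array([-3.08905047e+00, -5.64973335e-01,  3.69585631e-04]), 'wrist_force': array([-0.22002999,  0.90908558,  0.07325513]), 'moment': array([-0.01442365, -0.03947345, -0.0285973 ]), 'finger_force': 0.0, 'opening': 85.06013118482412} 18.700000000000003
side bolt [([351.6, 283.9], 0.85), ([282.3, 274.7], 0.62), ([409.4, 330.1], 0.57)]
side stud_tip [([408.1, 328.4], 0.76), ([283.6, 272.6], 0.71), ([350.2, 286.5], 0.58)]
side plate [([350.2, 212.7], 0.98)]
side rear [([358.0, 178.1], 0.81)]
side notch [([351.1, 211.8], 0.45), ([299.8, 354.9], 0.35), ([351.7, 286.7], 0.23)]
side foot [([356.6, 174.0], 0.58)]
side rack [([325.2, 363.5], 0.89)]
side longbolt [([301.3, 353.3], 0.61)]
side barebolt [([329.7, 323.7], 0.73), ([350.7, 288.4], 0.56)]
side slot [([356.4, 176.0], 0.73), ([350.9, 211.4], 0.69)]
top bolt [([265.1, 327.0], 0.7), ([276.6, 276.6], 0.62), ([281.4, 217.5], 0.53)]
top stud_tip [([282.0, 221.7], 0.77), ([265.8, 325.2], 0.54), ([282.3, 278.3], 0.51)]
top plate []
top rear [([464.1, 215.0], 0.56)]
top notch [([277.6, 274.5], 0.68), ([462.2, 212.5], 0.67)]
top foot [([463.5, 216.2], 0.98), ([239.6, 283.5], 0.22)]
top rack [([240.6, 281.5], 0.74)]
top longbolt [([201.1, 278.2], 0.82)]
top barebolt []
top slot [([434.2, 221.0], 0.8)]
wrist bolt []
wrist stud_tip []
wrist plate []
wrist rear []
wrist notch []
wrist foot []
wrist rack []
wrist longbolt []
wrist barebolt []
wrist slot []
```

View pics/side0.png

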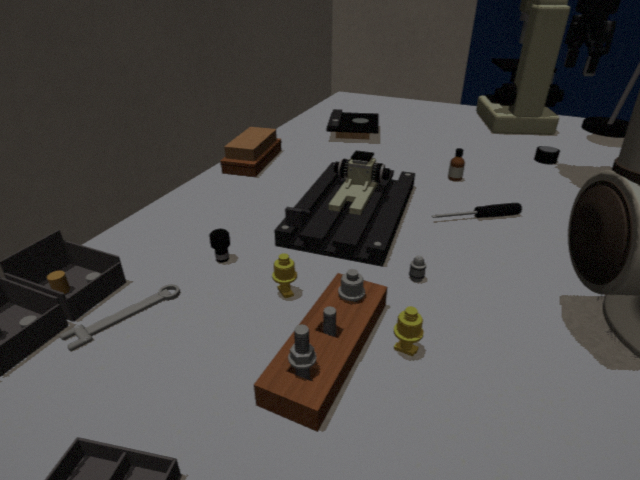

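View pics/top0.png

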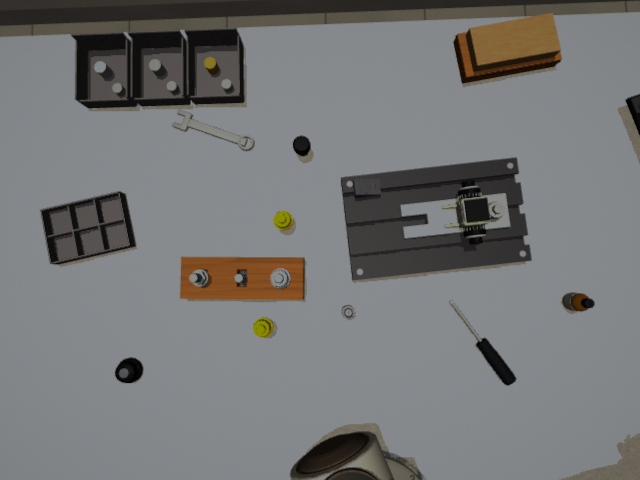

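The side view shows the bolt with the round nut at about (351,285), nearest the plate end of the rack. In the top view it is at (280,278). The yellow look-alikes sit off the rack. In the top view the foot's notch runs from its open end at about (402,220) to its closed end at about (427,219), and the rear bolt is near (497,210).

```bash
cat > b.py <<'E'
from h import *
def t(n,a,b):
    x,e=tri([ray('side',a),ray('top',b)]);print(n,np.round(x,1),np.round(e,1))
t('stud',(351,273),(282,278)); t('nut',(351,288),(279.5,278))
t('long',(302,329),(196,278))
for n,uv,z in[('rackTL',(181,258),36),('rackTR',(304,258),36),('rackBL',(181,298),36),('rackBR',(304,299),36),('plTL',(341,176),34),('plTR',(517,159),34),('plBR',(530,264),34),('plBL',(351,279),34),
 ('notch closed',(427,219),46),('end',(402,220),46),('rear',(497,210),58),('footTL',(402,203),46),('footBL',(404,238),46),('objective',(348,312),42)]: print(n,np.round(atz('top',uv,z),1))
print('sidenotch',atz('side',(345,200),46))
im=cv2.imread('pics/top0.png')[150:300,330:540];cv2.imwrite('pics/topc.png',cv2.resize(im,None,fx=3.8,fy=3.8,interpolation=cv2.INTER_CUBIC))
print(camera_params('wrist'))
E
python3 b.py
```

```text
stud [462.7 151.5  69.3] [3.2 3.2]
nut [461.2 157.9  48. ] [1.5 1.5]
long [466.2 303.3  94. ] [2.3 2.3]
rackTL [503.5 347.2  36. ]
rackTR [496.4 111.1  36. ]
rackBL [427.2 347.7  36. ]
rackBR [418.7 113.1  36. ]
plTL [652.8  35.5  34. ]
plTR [ 674.4 -303.6   34. ]
plBR [ 472.3 -315.9   34. ]
plBL [453.9  22.8  34. ]
notch closed [ 562.6 -123.8   46. ]
end [562.2 -76.7  46. ]
rear [ 574.  -251.8   58. ]
footTL [594.6 -78.1  46. ]
footBL [528.  -79.1  46. ]
objective [392.5  30.8  42. ]
sidenotch [569.71146389 -98.05101898  46.        ]
{'intrinsics': array([[427.29653323,   0.        , 325.76917946],
       [  0.        , 427.29653323, 240.78117022],
       [  0.        ,   0.        ,   1.        ]]), 'hand_eye': array([[-6.49448982e-04, -9.52802484e-01, -3.03590191e-01,
         7.76280760e+01],
       [ 9.99999584e-01, -8.13409962e-04,  4.13617846e-04,
        -3.92858447e-01],
       [-6.41039397e-04, -3.03589796e-01,  9.52802616e-01,
        -1.43270854e+02],
       [ 0.00000000e+00,  0.00000000e+00,  0.00000000e+00,
         1.00000000e+00]])}
```

View pics/topc.png

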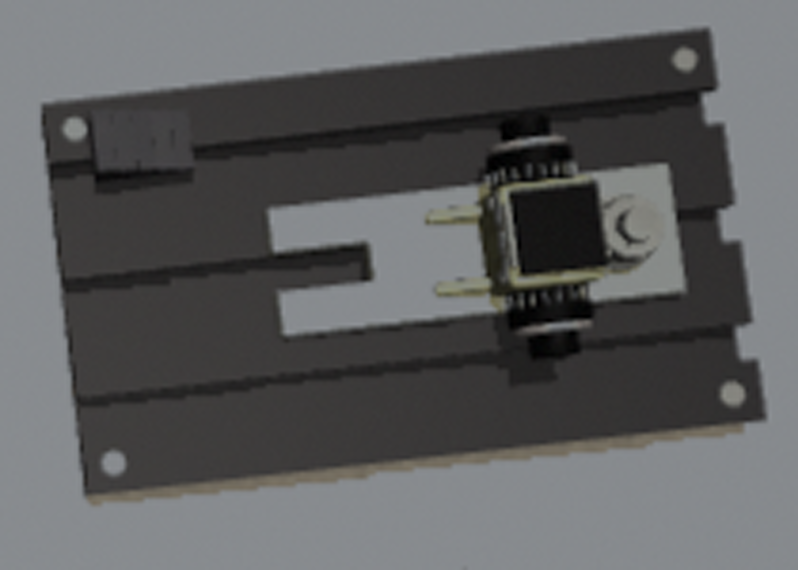

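The crop shows the notch open to the left, with its edges at crop (270,250) and (365,285), and the block well clear of it. All positions agree with the given heights and sizes. Next I'll move over the bolt for a closer look.

Call:
arm_command([
  [85, [485, -533, 0], [0, 0, 2.28]],
  [85, [485, -533, 0], [0, 0, 2.28]],
  [85, [485, -533, 0], [0, 0, 2.28]],
  [85, [485, -533, 0], [0, 0, 2.28]],
  [85, [485, -533, 0], [0, 0, 2.28]],
  [85, [485, -533, 0], [0, 0, 2.28]],
  [85, [485, -533, 0], [0, 0, 2.28]],
  [85, [485, -533, 0], [0, 0, 2.28]],
  [85, [485, -533, 0], [0, 0, 2.28]],
  [85, [485, -533, 0], [0, 0, 2.28]],
  [85, [485, -533, 0], [0, 0, 2.28]],
  [85, [485, -533, 0], [0, 0, 2.28]],
  [85, [485, -533, 0], [0, 0, 2.28]],
  [85, [485, -533, 30], [0, 0, 2.28]],
  [85, [485, -533, 60], [0, 0, 2.28]],
  [85, [485, -533, 60], [0, 0, 2.28]],
  [85, [485, -533, 60], [0, 0, 2.28]],
  [85, [485, -533, 60], [0, 0, 2.28]],
  [85, [485, -533, 60], [0, 0, 2.28]],
], newtons=60)

```text
t: 3.55
ee_pos: [6.4, -117.1, 247.1]
eef_rot: [-1.873, 2.35, -0.052]
wrist_force: [-0.8, 0.1, 0.9]
opening: 56.7
finger_force: 0.0
```

```bash
cat > c.py <<'E'
from h import *
import sys
s=get_state();im=capture('wrist');save(sys.argv[1],im);s['eef_rot']=np.array(s['eef_rot'])
json.dump({k:np.array(s[k]).tolist() for k in('ee_pos','eef_rot','q')},open(sys.argv[1]+'.json','w'))
X=R.from_rotvec(s['eef_rot']).as_matrix()
print(s['t'],np.round(s['ee_pos'],1),'q',np.round(s['q'],3),'yawx',np.arctan2(X[1,0],X[0,0]),'z',X[:,2].round(4),'open',s['opening'],s['wrist_force'],s['moment'])
for n in sys.argv[2:]: print(n,[(np.round(x['uv'],1).tolist(),round(x['p'],2)) for x in recognise('wrist',n)[:3]])
E
python3 c.py w1 bolt stud_tip
```

```text
3.55 [   6.4 -117.1  247.1] q [-1.792 -0.847 -0.448  2.055  0.112  3.141] yawx -1.7907011742045837 z [ 0.1276  0.0579 -0.9901] open 56.716285649642984 [-0.83299872  0.14442109  0.863919  ] [-0.11228714  0.15686773 -0.01925608]
bolt []
stud_tip []
```

View pics/w1.png

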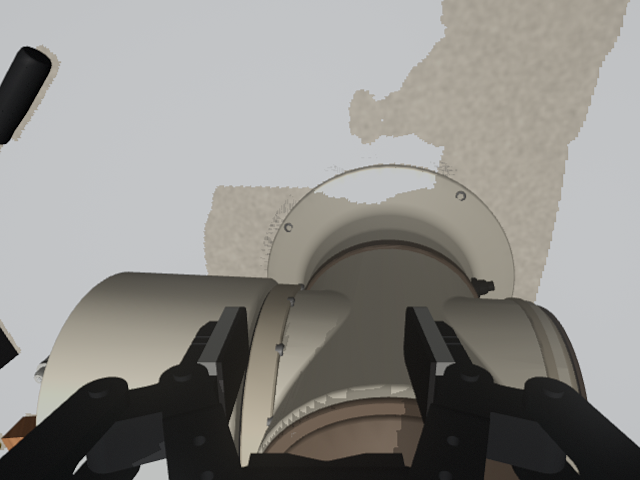

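The picture shows the arm's own base around (390,300). The turn ran joint 6 to its end and the arm folded inwards. I'll unwind the other way and go out around the base.

```bash
cat >> h.py <<'E'
def go(pos,yaw,s=None,tilt=True):
    s=s or get_state();M=R.from_rotvec(s['eef_rot']).as_matrix()
    c,n=np.cos(yaw),np.sin(yaw);D=np.array([[c,n,0],[n,-c,0],[0,0,-1.]])
    return np.round(M.T@(np.array(pos)-s['ee_pos']),1).tolist(), np.round(R.from_matrix(M.T@D).as_rotvec(),3).tolist()
E
python3 -c "
from h import *
print(go((60,-330,260),-1.0));print(go((300,-360,260),-.1));print(go((330,-350,260),.3))"
```

```text
([193.8, -100.6, -17.3], [-0.14, 0.033, -0.793])
([171.1, -339.6, 11.9], [-0.155, -0.034, -1.691])
([154.9, -366.4, 16.4], [-0.155, -0.069, -2.09])
```

Call:
arm_command([
  [85, [194, -101, -17], [-0.14, 0.033, -0.793]],
  [85, [194, -101, -17], [-0.14, 0.033, -0.793]],
  [85, [194, -101, -17], [-0.14, 0.033, -0.793]],
  [85, [194, -101, -17], [-0.14, 0.033, -0.793]],
  [85, [194, -101, -17], [-0.14, 0.033, -0.793]],
  [85, [194, -101, -17], [-0.14, 0.033, -0.793]],
])

```text
t: 4.3
ee_pos: [64.0, -331.5, 257.4]
eef_rot: [-2.764, 1.485, 0.003]
wrist_force: [0.4, 0.8, -0.1]
opening: 56.4
finger_force: 0.0
```

```bash
cat > g.py <<'E'
from h import *
s=get_state();X=R.from_rotvec(s['eef_rot']).as_matrix()
print(s['t'],np.round(s['ee_pos'],1),'q',np.round(s['q'],3),'yawx',np.arctan2(X[1,0],X[0,0]).round(4),'z',X[:,2].round(4),'open',round(s['opening'],1),np.round(s['wrist_force'],1),np.round(s['moment'],3))
E
python3 -c "
from g import *
print(go((330,-350,260),.6));print(go((480,-60,260),2.2));print(go((480,0,250),2.4))"
```

```text
4.3 [  64.  -331.5  257.4] q [-1.381e+00 -3.950e-01 -1.940e-01  1.776e+00  1.000e-03  2.747e+00] yawx -0.9858 z [ 2.0e-04  4.2e-03 -1.0e+00] open 56.4 [ 0.4  0.8 -0.1] [-0.012 -0.002 -0.026]
([162.3, -211.5, -2.6], [-0.005, 0.001, -1.586])
([3.4, -496.7, -1.4], [0.005, 0.004, 3.097])
([-46.6, -529.8, 8.9], [0.005, 0.004, 2.897])
```

Call:
arm_command([
  [85, [162, -211, -2], [0, 0, -1.586]],
  [85, [162, -211, -2], [0, 0, -1.586]],
  [85, [162, -211, -2], [0, 0, -1.586]],
  [85, [162, -211, -2], [0, 0, -1.586]],
  [85, [162, -211, -2], [0, 0, -1.586]],
  [85, [162, -211, -2], [0, 0, -1.586]],
  [85, [162, -211, -2], [0, 0, -1.586]],
  [85, [162, -211, -2], [0, 0, -1.586]],
  [85, [3, -497, -2], [0, 0, -2.886]],
  [85, [3, -497, -2], [0, 0, -2.886]],
  [85, [3, -497, -2], [0, 0, -2.886]],
  [85, [3, -497, -2], [0, 0, -2.886]],
  [85, [3, -497, -2], [0, 0, -2.886]],
  [85, [3, -497, -2], [0, 0, -2.886]],
  [85, [3, -497, -2], [0, 0, -2.886]],
  [85, [3, -497, -2], [0, 0, -2.886]],
  [85, [3, -497, -2], [0, 0, -2.886]],
  [85, [3, -497, -2], [0, 0, -2.886]],
  [85, [3, -497, -2], [0, 0, -2.886]],
  [85, [3, -497, -2], [0, 0, -2.886]],
])

```text
t: 6.3
ee_pos: [480.7, -60.2, 260.9]
eef_rot: [-1.828, -2.553, -0.004]
wrist_force: [0.3, 0.3, -0.1]
opening: 57.0
finger_force: 0.0
```

```bash
python3 -c "
from g import *
print(go((460,157,250),-1.92));print(go((460,157,180),-1.92))"
```

```text
6.3 [480.7 -60.2 260.9] q [-0.126 -0.056  0.089  1.717  0.003  1.116] yawx 1.8989 z [-3.0e-04  3.1e-03 -1.0e+00] open 57.0 [ 0.3  0.3 -0.1] [-0.099  0.016  0.004]
([212.3, 50.4, 11.6], [0.004, -0.0, -2.464])
([212.1, 50.4, 81.6], [0.004, -0.0, -2.464])
```

Call:
arm_command([
  [85, [212, 50, 12], [0, 0, -2.464]],
  [85, [212, 50, 12], [0, 0, -2.464]],
  [85, [212, 50, 12], [0, 0, -2.464]],
  [85, [212, 50, 12], [0, 0, -2.464]],
  [85, [212, 50, 12], [0, 0, -2.464]],
  [85, [212, 50, 12], [0, 0, -2.464]],
  [85, [212, 50, 12], [0, 0, -2.464]],
  [85, [212, 50, 12], [0, 0, -2.464]],
  [85, [212, 50, 12], [0, 0, -2.464]],
  [85, [212, 50, 12], [0, 0, -2.464]],
  [85, [212, 50, 12], [0, 0, -2.464]],
  [85, [212, 50, 12], [0, 0, -2.464]],
  [85, [212, 50, 12], [0, 0, -2.464]],
  [85, [212, 50, 40], [0, 0, -2.464]],
  [85, [212, 50, 70], [0, 0, -2.464]],
  [85, [212, 50, 80], [0, 0, -2.464]],
  [85, [212, 50, 80], [0, 0, -2.464]],
  [85, [212, 50, 80], [0, 0, -2.464]],
])

```text
t: 8.1
ee_pos: [460.5, 156.4, 181.0]
eef_rot: [-1.794, 2.578, 0.004]
wrist_force: [0.4, 0.1, 0.7]
opening: 56.8
finger_force: 0.0
```

```bash
python3 c.py w2 bolt stud_tip longbolt
```

```text
8.1 [460.5 156.4 181. ] q [ 0.326 -0.078 -0.086  1.562  0.003 -0.89 ] yawx -1.9255264448077496 z [-0.0012  0.0024 -1.    ] open 56.82074810719987 [0.40684877 0.10501143 0.69779072] [-0.01846073  0.00952588  0.00179804]
bolt [([472.4, 227.8], 0.89), ([178.7, 267.4], 0.89), ([322.5, 227.7], 0.58)]
stud_tip [([327.7, 228.7], 0.86), ([468.1, 227.3], 0.8), ([176.1, 265.7], 0.58)]
longbolt [([390.7, 420.4], 0.81)]
```

View pics/w2.png

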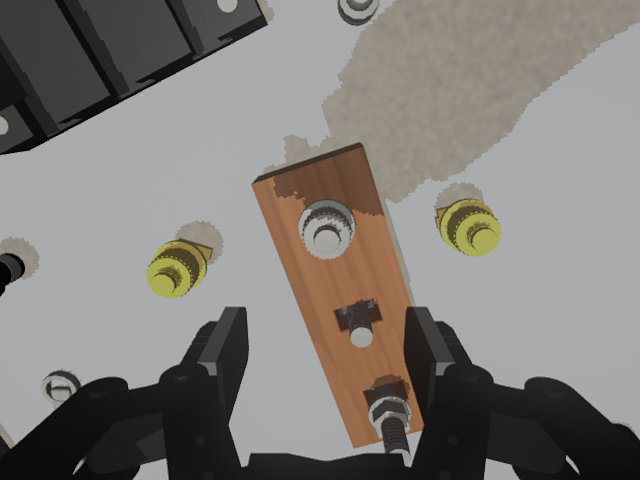

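The wrist view shows the silver round-nut bolt, with its stud top at about (327,240). The yellow look-alikes lie off the rack at (178,268) and (470,228).

```bash
cat > d.py <<'E'
from h import *
s=json.load(open('w2.json'))
x,e=tri([ray('wrist',(327,240),s),ray('side',(351,273)),ray('top',(282,278))]);print('stud tri',x.round(1),np.round(e,1))
print('stud @78',atz('wrist',(327,240),78,s).round(1))
a,b,c=[atz('wrist',u,36,s) for u in((253,183),(362,144),(354,447))]
print('rack',a.round(1),b.round(1),c.round(1),'x yaw',np.arctan2(*(b-a)[1::-1]),'y yaw',np.arctan2(*(c-a)[1::-1])-np.pi/2,np.linalg.norm(b-a))
print('top of flange pix->',atz('wrist',(327,222),46.5,s))
# plate slots: bottom corners visible
print(get_state()['t'])
E
python3 d.py
```

```text
stud tri [461.4 155.   72.9] [3.9 3.3 5.2]
stud @78 [459.7 157.3  78. ]
rack [497.1 114.3  36. ] [419.4 115.6  36. ] [506.1 348.4  36. ] x yaw 3.1258222541359735 y yaw -0.03831063879940655 77.74071255238307
top of flange pix-> [458.62436158 154.82934084  46.5       ]
8.3
```

Call:
arm_command([
  [85, [0, 0.5, 45], [0, 0, 0]],
  [85, [0, 0.5, 90], [0, 0, 0]],
  [85, [0, 0.5, 120], [0, 0, 0]],
  [85, [0, 0.5, 133], [0, 0, 0]],
  [85, [0, 0.5, 133.5], [0, 0, 0]],
  [85, [0, 0.5, 133.5], [0, 0, 0]],
  [255, [0, 0.5, 133.5], [0, 0, 0]],
  [255, [0, 0.5, 133.5], [0, 0, 0]],
  [255, [0, 0.5, 133.5], [0, 0, 0]],
  [255, [0, 0.5, 133.5], [0, 0, 0]],
  [255, [0, 0.5, 133.5], [0, 0, 0]],
  [255, [0, 0.5, 133.5], [0, 0, 0]],
], newtons=80)

```text
t: 9.5
ee_pos: [461.8, 155.7, 50.5]
eef_rot: [-1.787, 2.579, 0.002]
wrist_force: [-1.5, -0.1, 7.1]
opening: 26.8
finger_force: 78.2
```

```bash
python3 g.py
```

```text
9.5 [461.8 155.7  50.5] q [ 0.324 -0.059 -0.321  1.305  0.002 -0.888] yawx -1.9296 z [ 0.0027  0.0033 -1.    ] open 26.8 [-1.5 -0.1  7.1] [0.093 0.543 0.027]
```

Call:
arm_command([
  [255, [0, 0, -15], [0, 0, 0]],
  [255, [0, 0, -40], [0, 0, 0]],
  [255, [0, 0, -80], [0, 0, 0]],
  [255, [0, 0, -110], [0, 0, 0]],
  [255, [0, 0, -110], [0, 0, 0]],
  [255, [0, 0, -110], [0, 0, 0]],
])

```text
t: 10.1
ee_pos: [461.4, 155.1, 159.5]
eef_rot: [-1.788, 2.58, 0.001]
wrist_force: [-1.0, -0.3, -3.0]
opening: 27.3
finger_force: 79.1
```

```bash
python3 c.py w3 bolt stud_tip; python3 - <<'E'
from h import *
for c,n in(('side','side3'),):
    save(n,capture(c))
a=cv2.imread('pics/w3.png')[150:450,170:470];b=cv2.imread('pics/side3.png')[150:390,230:470]
cv2.imwrite('pics/m3.png',np.hstack([cv2.resize(a,(400,400)),cv2.resize(b,(400,400))]))
E
```

```text
10.1 [461.4 155.1 159.5] q [ 0.323 -0.082 -0.132  1.518  0.002 -0.889] yawx -1.929557222162161 z [ 0.0019  0.0025 -1.    ] open 27.28797250669753 [-1.01694906 -0.32547222 -2.96753694] [-0.01517411  0.01046402 -0.03979032]
bolt [([170.0, 281.5], 0.88), ([482.0, 237.0], 0.63), ([324.9, 330.2], 0.56)]
stud_tip [([481.3, 237.2], 0.91), ([329.4, 326.8], 0.82)]
```

View pics/m3.png

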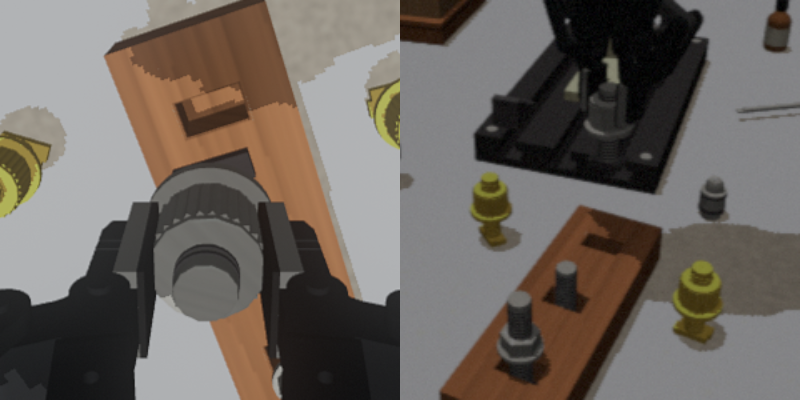

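The bolt hangs upright between the pads, clear of the rack, and its head shows as the dark quad at crop (215,165). I'll zoom in to measure the head's angle and offset in the tool frame.

```bash
python3 - <<'E'
import cv2,numpy as np
a=cv2.imread('pics/w3.png')[250:370,270:390];a=cv2.resize(a,(600,600),interpolation=cv2.INTER_CUBIC)
a=np.clip((a/255.)**0.6*255,0,255).astype(np.uint8)
cv2.imwrite('pics/z3.png',a)
E
```

```text
(no output)
```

View pics/z3.png

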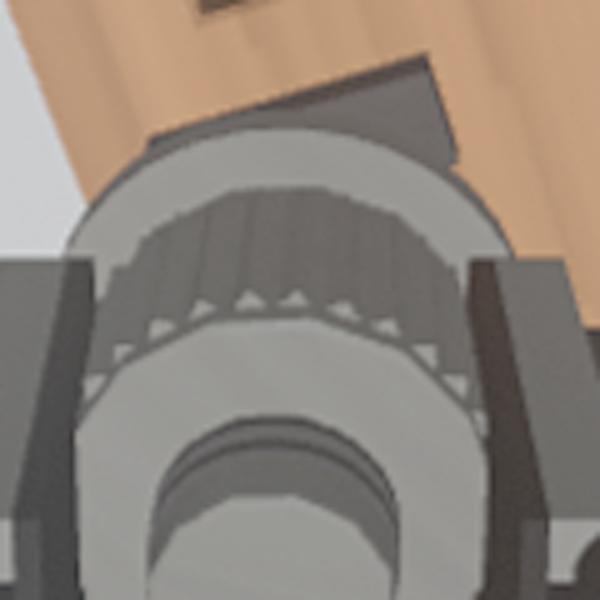

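```bash
cat > e.py <<'E'
from h import *
p=camera_params('wrist');K=p['intrinsics'];H=p['hand_eye']
def tool(uv,z):
    d=H[:3,:3]@np.linalg.inv(K)@[uv[0],uv[1],1];o=H[:3,3];return (o+d*(z-o[2])/d[2])
def pix(P):
    c=np.linalg.inv(H)@np.r_[P,1];return (K@c[:3]/c[2])[:2]
if __name__=='__main__':
    a,b,c=[tool(u,42) for u in((299.6,277.6),(355.6,260.6),(361.6,282))]
    print(a,b,c,'len vis',np.linalg.norm(b-a)); d=b-a;e=c-b
    print('long ang',np.arctan2(d[1],d[0]),'short ang',np.arctan2(e[1],e[0]))
    u=d/np.linalg.norm(d);n=np.array([-u[1],u[0],0]);n=n if n@e>0 else -n
    print('centre',b-u*14.6+n*7.7)
    print('stud',tool((324,366),-27.5))
E
python3 e.py
```

```text
[  0.46299777 -12.05163979  42.        ] [ 8.91914684 13.97070153 42.        ] [-1.77969352 17.00604377 42.        ] len vis 27.361811063405472
long ang 1.2566030733645626 short ang 2.86514922131132
centre [-2.91602751  2.46510949 42.        ]
stud [ -0.56767862  -0.340644   -27.5       ]
```

```bash
python3 -c "
from g import *
print(go((563,-101,160),-.25));print(go((563,-101,108),-.25))"
```

```text
10.3 [460.4 154.8 157.3] q [ 0.323 -0.08  -0.135  1.518  0.002 -0.889] yawx -1.9296 z [-0.0017  0.0013 -1.    ] open 27.1 [-0.   0.4 -1.5] [-0.047  0.001 -0.003]
([203.5, -185.9, -3.2], [0.001, 0.002, -1.68])
([203.5, -186.0, 48.8], [0.001, 0.002, -1.68])
```

Call:
arm_command([
  [255, [203, -186, -4], [0, 0, -1.68]],
  [255, [203, -186, -4], [0, 0, -1.68]],
  [255, [203, -186, -4], [0, 0, -1.68]],
  [255, [203, -186, -4], [0, 0, -1.68]],
  [255, [203, -186, -4], [0, 0, -1.68]],
  [255, [203, -186, -4], [0, 0, -1.68]],
  [255, [203, -186, -4], [0, 0, -1.68]],
  [255, [203, -186, -4], [0, 0, -1.68]],
  [255, [203, -186, -4], [0, 0, -1.68]],
  [255, [203, -186, -4], [0, 0, -1.68]],
  [255, [203, -186, 20], [0, 0, -1.68]],
  [255, [203, -186, 48], [0, 0, -1.68]],
  [255, [203, -186, 48], [0, 0, -1.68]],
  [255, [203, -186, 48], [0, 0, -1.68]],
  [255, [203, -186, 48], [0, 0, -1.68]],
])

```text
t: 11.8
ee_pos: [564.3, -100.4, 111.4]
eef_rot: [-3.115, 0.395, -0.002]
wrist_force: [0.1, -0.6, -2.3]
opening: 26.9
finger_force: 79.2
```

```bash
python3 c.py w4 notch slot; python3 -c "
import cv2,numpy as np
a=cv2.imread('pics/w4.png')[130:400,190:490];a=cv2.resize(a,(600,540),interpolation=cv2.INTER_CUBIC)
cv2.imwrite('pics/z4.png',np.clip((a/255.)**0.6*255,0,255).astype(np.uint8))"
```

```text
11.8 [ 564.3 -100.4  111.4] q [-1.770e-01  1.290e-01 -1.000e-02  1.431e+00  2.000e-03 -3.067e+00] yawx -0.25209335285083945 z [ 0.0016  0.0018 -1.    ] open 26.85751299014038 [ 0.06396937 -0.58694493 -2.30735271] [-0.01156488 -0.05804279  0.02034106]
notch [([517.6, 219.0], 0.84)]
slot [([415.9, 194.5], 0.71)]
```

View pics/z4.png

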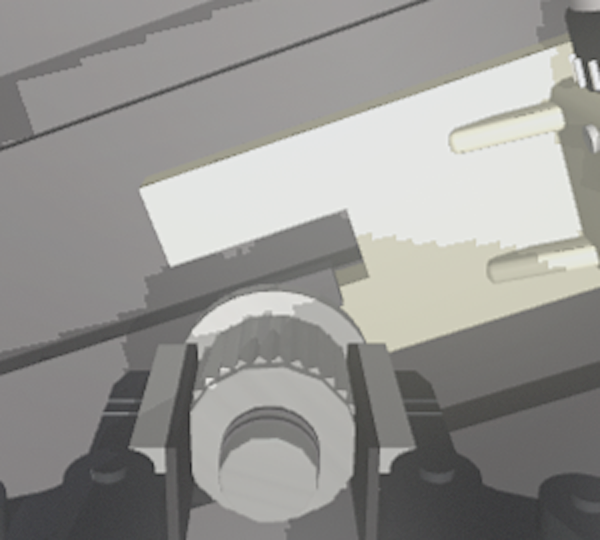

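The wrist view shows the head's edge still at full-frame (300,278)–(356,261). The notch edge runs from (276,263) to (364,235), with the foot corner at (260,223). I'll refine the edges numerically.

```bash
cat > f.py <<'E'
from e import *
g=None
def load(n):
    global g
    g=cv2.GaussianBlur(cv2.imread(f'pics/{n}.png',0),(0,0),.8).astype(np.float32)
def line(p,q,r=5,lo=.1,hi=.9):
    p,q=np.array(p,float),np.array(q,float);u=(q-p)/np.linalg.norm(q-p);n=np.array([-u[1],u[0]])
    k=np.arange(-r,r+.01,.25);P=[]
    for t in np.linspace(lo,hi,40):
        m=(p+t*(q-p)+k[:,None]*n).astype(np.float32)
        v=cv2.remap(g,m[None,:,0],m[None,:,1],cv2.INTER_LINEAR)[0];d=np.abs(np.gradient(v));i=d.argmax()
        if d[i]>1: P.append(m[i])
    P=np.array(P);vx,vy,x0,y0=cv2.fitLine(P,cv2.DIST_HUBER,0,.01,.01).ravel()
    res=np.abs((P-[x0,y0])@[-vy,vx]);return np.array([x0,y0]),np.array([vx,vy]),np.median(res),len(P)
def tl(L,z):  # tool-plane line
    a,b=tool(L[0]-20*L[1],z)[:2],tool(L[0]+20*L[1],z)[:2];d=(b-a)/np.linalg.norm(b-a);return a,d
def isect(A,B):
    t=np.linalg.solve(np.c_[A[1],-B[1]],B[0]-A[0]);return A[0]+t[0]*A[1]
if __name__=='__main__':
    load('w4');zf=64.5
    S=lambda u,v:(190+u/2,130+v/2)
    Ls={'side':line(S(140,187),S(540,58),4,.05,.6),'notch':line(S(172,266),S(348,210),4),'end':line(S(140,187),S(172,266),4),'closed':line(S(348,210),S(368,277),4,.1,.7)}
    T={}
    for k,L in Ls.items(): T[k]=tl(L,zf);print(k,L[0].round(1),'res',L[2].round(2),L[3],'ang',(np.arctan2(*T[k][1][::-1])).round(3))
    c=isect(T['side'],T['end']);m=isect(T['notch'],T['end']);e=isect(T['notch'],T['closed'])
    print('corner-mouth',np.linalg.norm(c-m),'mouth-closed',np.linalg.norm(m-e),c,m,e)
    load('w3');h=tl(line((299.6,277.6),(355.6,260.6),2.5),42);hs=tl(line((355.6,260.6),(361.6,282),2.5,.1,.8),42)
    print('head3',np.arctan2(*h[1][::-1]),np.arctan2(*hs[1][::-1]),isect(h,hs))
    load('w4');h=tl(line((299.6,277.6),(355.6,260.6),2.5,.1,.9),42);hs=tl(line((355.6,260.6),(361.6,282),2.5,.1,.8),42)
    print('head4',np.arctan2(*h[1][::-1]),np.arctan2(*hs[1][::-1]),isect(h,hs))
E
python3 f.py
```

```text
side [312.  205.8] res 0.13 40 ang 1.238
notch [321.8 247.6] res 0.21 40 ang 1.24
end [267.4 245. ] res 0.0 40 ang 2.812
closed [367.9 249.2] res 0.18 40 ang 2.807
corner-mouth 22.2485331855745 mouth-closed 47.97359494751369 [ 20.26206257 -33.94529921] [ -0.78577075 -26.73517152] [14.79981783 18.63613264]
head3 1.262959010551186 2.818345087324741 [ 9.17140187 13.26081409]
head4 1.255465634140409 2.7923185730439655 [ 7.6073422  13.65792707]
```

Call:
arm_command([
  [255, [0.7, -3.7, 5], [0, 0, -0.015]],
  [255, [0.7, -3.7, 12], [0, 0, -0.015]],
  [255, [0.7, -3.7, 17], [0, 0, -0.015]],
  [255, [0.7, -3.7, 17], [0, 0, -0.015]],
  [255, [0.7, -3.7, 17], [0, 0, -0.015]],
])

```text
t: 12.45
ee_pos: [565.3, -96.8, 92.8]
eef_rot: [-3.118, 0.368, 0.001]
wrist_force: [0.1, 0.3, -2.2]
opening: 26.9
finger_force: 79.2
```

```bash
python3 c.py w5; python3 -c "
import cv2,numpy as np
a=cv2.imread('pics/w5.png')[190:330,240:400];a=cv2.resize(a,None,fx=4,fy=4,interpolation=cv2.INTER_CUBIC)
cv2.imwrite('pics/z5.png',np.clip((a/255.)**0.6*255,0,255).astype(np.uint8))"
```

```text
12.45 [565.3 -96.8  92.8] q [-1.710e-01  1.350e-01 -3.900e-02  1.398e+00  2.000e-03 -3.078e+00] yawx -0.23464843565738067 z [-3.0e-04  2.1e-03 -1.0e+00] open 26.924151577542908 [ 0.12859328  0.33525445 -2.2164996 ] [ 0.04150698 -0.04617872 -0.00723085]
```

View pics/z5.png

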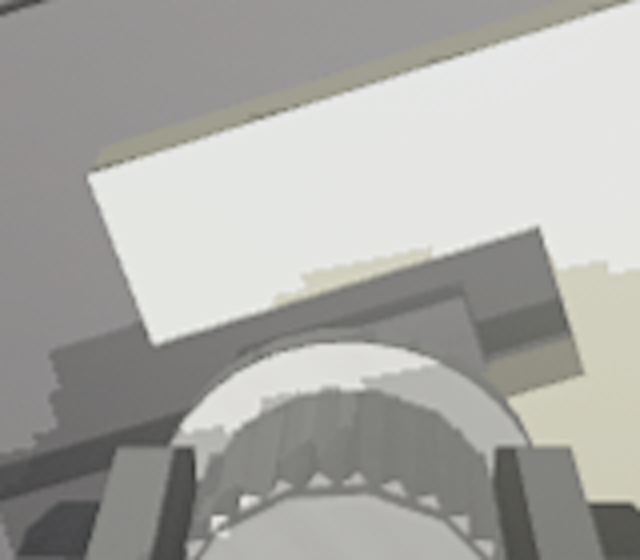

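The view shows the head's far edge from crop (240,355) to (463,290), parallel to the notch edge running (152,346)–(540,229). Next I'll measure the gap between them at nearly equal depth.

```bash
cat > k.py <<'E'
from f import *
import f
S=lambda u,v:(240+u/4,190+v/4)
f.load('w5')
Ls={'side':line(S(88,175),S(440,66),3,.05,.95),'notch':line(S(152,346),S(540,229),2.5),'end':line(S(88,175),S(152,346),3),'closed':line(S(540,229),S(583,374),2.5,.05,.5),
'head':line(S(240,355),S(463,290),2,.3,.95),'hshort':line(S(463,290),S(486,358),2,.1,.9),'low':line(S(505,397),S(583,374),2,.1,.9),'lip':line(S(488,358),S(567,330),2,.2,.8),'lip2':line(S(478,322),S(560,297),2,.2,.8)}
for zf in(45.5,47):
    T={k:tl(L,zf) for k,L in Ls.items()}
    c,m,e=isect(T['side'],T['end']),isect(T['notch'],T['end']),isect(T['notch'],T['closed'])
    print(zf,'22?',np.linalg.norm(c-m),'48?',np.linalg.norm(m-e))
    u=T['notch'][1];u=u*np.sign(u[1]);n=np.array([-u[1],u[0]])
    for k in('low',): print(k,'20?',(T[k][0]-e)@n)
    print('notch pt',e-25*u+10*n,'ang',np.arctan2(u[1],u[0]))
    zl=zf+12
    for k in('lip',): q=tl(Ls[k],zl); print('lip dist from notch edge at zl', (q[0]-e)@n)
    for zh in(41,42.5,44):
        h,hs=tl(Ls['head'],zh),tl(Ls['hshort'],zh);k=isect(h,hs)
        print(' zh',zh,'ang',np.arctan2(*(h[1]*np.sign(h[1][1]))[::-1]),np.arctan2(*hs[1][::-1])%np.pi-np.pi/2,'gap across',(k-e)@n,'along from closed',(e-k)@u)
for k,L in Ls.items(): print(k,L[2].round(2),L[3])
E
python3 k.py
```

```text
45.5 22? 21.934088855004664 48? 47.959318489146035
low 20? 19.74395838038429
notch pt [-2.41477467  1.80628687] ang 1.2584204778910495
lip dist from notch edge at zl 19.674055651563464
 zh 41 ang 1.2649923111894168 1.2212185757832459 gap across 3.8989882297973684 along from closed 11.12887355372082
 zh 42.5 ang 1.2649923111894172 1.2212185757832459 gap across 4.472980076687385 along from closed 11.199412072264646
 zh 44 ang 1.2649923111894161 1.2212185757832459 gap across 5.046971923577386 along from closed 11.269950590808472
47 22? 22.108380826621655 48? 48.34041132742788
low 20? 19.90084720564569
notch pt [-2.91246944  1.98758737] ang 1.2584204778910486
lip dist from notch edge at zl 19.789407237048156
 zh 41 ang 1.2649923111894168 1.2212185757832459 gap across 3.369661509615774 along from closed 11.148448475449626
 zh 42.5 ang 1.2649923111894172 1.2212185757832459 gap across 3.9436533565057905 along from closed 11.21898699399345
 zh 44 ang 1.2649923111894161 1.2212185757832459 gap across 4.517645203395793 along from closed 11.289525512537276
side 0.18 40
notch 0.23 40
end 0.11 40
closed 0.25 40
head 0.27 40
hshort 0.24 40
low 0.23 40
lip 0.27 40
lip2 0.22 40
```

Call:
arm_command([
  [255, [1.7, -0.5, 0], [0, 0, 0]],
  [255, [1.7, -0.5, 4], [0, 0, 0]],
  [255, [1.7, -0.5, 8], [0, 0, 0]],
  [255, [1.7, -0.5, 11], [0, 0, 0]],
  [255, [1.7, -0.5, 11], [0, 0, 0]],
])

```text
t: 13.0
ee_pos: [568.4, -97.0, 85.6]
eef_rot: [-3.118, 0.368, -0.008]
wrist_force: [-6.1, 0.4, 21.9]
opening: 27.3
finger_force: 82.2
```

```bash
python3 c.py w6; cat > k2.py <<'E'
from f import *
import f
f.load('w6');g=f.g
# pixels predicted: head edge stays; scan profile across head edge normal at 3 points
a=np.array((299.6,277.6));b=np.array((355.6,260.6))
a=np.array((240+240/4,190+355/4));b=np.array((240+463/4,190+290/4))
u=(b-a)/np.linalg.norm(b-a);n=np.array([u[1],-u[0]])
for t in(.55,.7,.85):
    p=a+t*(b-a);print('t',t,p.round(0),[int(cv2.getRectSubPix(g,(1,1),tuple(map(float,p+k*n)))[0,0]) for k in range(-5,20)])
E
python3 k2.py
```

```text
13.0 [568.4 -97.   85.6] q [-1.700e-01  1.390e-01 -4.900e-02  1.379e+00  2.000e-03 -3.077e+00] yawx -0.23463204743715316 z [ 0.0052  0.0011 -1.    ] open 27.277041896085503 [-6.0999315   0.3512267  21.91613483] [ 0.12210221  1.2365589  -0.01516373]
t 0.55 [331. 270.] [87, 82, 77, 70, 76, 110, 154, 176, 179, 179, 179, 179, 179, 179, 179, 186, 199, 209, 213, 213, 213, 213, 213, 213, 214]
t 0.7 [339. 267.] [93, 90, 80, 70, 75, 108, 149, 174, 179, 179, 179, 179, 179, 179, 184, 196, 209, 214, 214, 214, 214, 214, 214, 214, 214]
t 0.85 [347. 265.] [94, 92, 84, 72, 71, 95, 142, 173, 179, 181, 192, 205, 211, 212, 213, 213, 214, 214, 213, 214, 214, 214, 214, 214, 214]
```

Call:
arm_command([
  [255, [0, 0, -3], [0, 0, 0]],
  [255, [0, 0, -7], [0, 0, 0]],
  [255, [0, 0, -7], [0, 0, 0]],
  [255, [0, 0, -7], [0, 0, 0]],
])

```text
t: 13.45
ee_pos: [567.1, -96.7, 88.6]
eef_rot: [-3.118, 0.367, 0.001]
wrist_force: [-0.4, 1.4, -3.2]
opening: 27.1
finger_force: 79.5
```

```bash
python3 c.py w7; cat > k3.py <<'E'
from f import *
import f,sys
nm,z0,zh=sys.argv[1],float(sys.argv[2]),float(sys.argv[3])
f.load(nm)
# predict foot pixels from w5 fit moved: given notch pt guess in tool, find edges
P=np.array([float(x) for x in sys.argv[4].split(',')]);ang=float(sys.argv[5])
for it in range(3):
    u=np.array([np.cos(ang),np.sin(ang)]);n=np.array([-u[1],u[0]])
    W=lambda a,c,z:pix(np.r_[P+a*u+c*n,z])
    r=[9,4,2.5][it]
    L={'side':line(W(-23,-32,z0),W(30,-32,z0),r,.05,.95),'notch':line(W(10,-10,z0),W(25,-10,z0),min(r,3),.2,.95),'notchl':line(W(-22,-10,z0),W(-12,-10,z0),min(r,3),.1,.9),'end':line(W(-23,-32,z0),W(-23,-10,z0),r,.1,.9)}
    s=tl(L['side'],z0);e=tl(L['end'],z0);ang=np.arctan2(*(s[1]*np.sign(s[1][1]))[::-1]);u=np.array([np.cos(ang),np.sin(ang)]);n=np.array([-u[1],u[0]])
    P=isect(s,e)+23*u+32*n
nl=tl(L['notch'],z0);n2=tl(L['notchl'],z0)
print('P',P,'ang',ang,'notch edge c (should -10):',(nl[0]-P)@n,(n2[0]-P)@n,[(k,l[2].round(2)) for k,l in L.items()])
h=line((300,278.7),(355.7,262.5),2.5,.4,.95);hs=line((355.7,262.5),(361.5,279.5),2.5,.1,.9);print('headline px',h[0].round(1),h[2],hs[2])
h,hs=tl(h,zh),tl(hs,zh);k=isect(h,hs);print('head corner rel notch pt along,across',(k-P)@u,(k-P)@n,'ideal 14.6 -7.7; ang',np.arctan2(*(h[1]*np.sign(h[1][1]))[::-1]))
E
python3 k3.py w5 46 40 -2.6,1.8 1.258; python3 k3.py w6 39.6 39.6 -4.0,2.3 1.258; python3 k3.py w7 46.6 40 -4,2.3 1.258
```

```text
13.45 [567.1 -96.7  88.6] q [-1.700e-01  1.400e-01 -4.100e-02  1.390e+00  2.000e-03 -3.077e+00] yawx -0.23452116710281828 z [-3.0e-04  2.1e-03 -1.0e+00] open 27.10852945135459 [-0.43047079  1.42552379 -3.21910446] [ 0.00787683  0.0436963  -0.00876188]
P [-2.46030766  1.83381407] ang 1.2536342859474658 notch edge c (should -10): -9.778103326455781 -9.68279965735048 [('side', np.float32(0.13)), ('notch', np.float32(0.2)), ('notchl', np.float32(0.07)), ('end', np.float32(0.02))]
headline px [338.2 268.7] 0.24527848 0.26643053
head corner rel notch pt along,across 13.88373451427944 -6.498031638775024 ideal 14.6 -7.7; ang 1.2626089469134272
P [-6.01148624  2.30290575] ang 1.2545655570323997 notch edge c (should -10): -10.423330467160033 -9.908553136099307 [('side', np.float32(0.22)), ('notch', np.float32(0.33)), ('notchl', np.float32(0.24)), ('end', np.float32(0.15))]
headline px [335.1 268.2] 0.18107575 0.27939302
head corner rel notch pt along,across 14.549975517484977 -10.903170291067099 ideal 14.6 -7.7; ang 1.2568956235185325
P [-5.74435268  1.55787349] ang 1.2560761364064401 notch edge c (should -10): -9.251617705124866 -9.496533016513975 [('side', np.float32(0.24)), ('notch', np.float32(0.25)), ('notchl', np.float32(0.24)), ('end', np.float32(0.06))]
headline px [337.7 265.1] 0.00026786327 0.22161514
head corner rel notch pt along,across 15.193559554851218 -11.237644810451512 ideal 14.6 -7.7; ang 1.2694982024693937
```

```bash
python3 k3.py w7 42.6 40 -4,2.3 1.258; python3 k3.py w7 42.6 42 -4,2.3 1.258
sed -e "s/'w6'/'w7'/" k2.py > k4.py; python3 k4.py
```

```text
P [-4.47926633  2.21580604] ang 1.2549771717829634 notch edge c (should -10): -9.801966619391772 -9.924649802119047 [('side', np.float32(0.16)), ('notch', np.float32(0.21)), ('notchl', np.float32(0.14)), ('end', np.float32(0.03))]
headline px [337.7 265.1] 0.00026786327 0.22161514
head corner rel notch pt along,across 14.187577686545627 -10.222773489318365 ideal 14.6 -7.7; ang 1.2694982024693937
P [-4.47926633  2.21580604] ang 1.2549771717829634 notch edge c (should -10): -9.801966619391772 -9.924649802119047 [('side', np.float32(0.16)), ('notch', np.float32(0.21)), ('notchl', np.float32(0.14)), ('end', np.float32(0.03))]
headline px [337.7 265.1] 0.00026786327 0.22161514
head corner rel notch pt along,across 14.090841236366764 -9.476308239526631 ideal 14.6 -7.7; ang 1.2694982024693937
t 0.55 [331. 270.] [102, 91, 91, 87, 77, 66, 65, 78, 115, 158, 177, 178, 179, 179, 179, 179, 179, 179, 179, 179, 182, 193, 205, 212, 214]
t 0.7 [339. 267.] [91, 91, 91, 86, 76, 67, 65, 78, 112, 152, 174, 179, 179, 179, 179, 179, 183, 193, 202, 204, 205, 210, 213, 214, 214]
t 0.85 [347. 265.] [91, 92, 91, 87, 77, 67, 65, 72, 104, 147, 173, 179, 179, 179, 181, 189, 202, 211, 213, 214, 214, 214, 214, 214, 214]
```

Call:
arm_command([
  [255, [-0.9, 0.3, 0], [0, 0, 0]],
  [255, [-0.9, 0.3, 0], [0, 0, 0]],
  [255, [-0.9, 0.3, 2], [0, 0, 0]],
  [255, [-0.9, 0.3, 4], [0, 0, 0]],
  [255, [-0.9, 0.3, 4], [0, 0, 0]],
])

```text
t: 14.0
ee_pos: [566.1, -96.8, 84.6]
eef_rot: [-3.118, 0.367, 0.001]
wrist_force: [0.1, 0.9, -3.8]
opening: 26.7
finger_force: 79.5
```

```bash
python3 g.py;python3 g.py
```

```text
14.0 [566.1 -96.8  84.6] q [-1.700e-01  1.390e-01 -5.000e-02  1.382e+00  2.000e-03 -3.077e+00] yawx -0.2345 z [-2.0e-04  2.1e-03 -1.0e+00] open 26.7 [ 0.1  0.9 -3.8] [-0.039 -0.044  0.003]
14.0 [566.1 -96.8  84.6] q [-1.700e-01  1.390e-01 -5.000e-02  1.382e+00  2.000e-03 -3.077e+00] yawx -0.2345 z [-2.0e-04  2.1e-03 -1.0e+00] open 26.7 [ 0.1  0.9 -3.8] [-0.039 -0.044  0.003]
```

Call:
arm_command([
  [255, [0, 0, 2], [0, 0, 0]],
  [255, [0, 0, 4], [0, 0, 0]],
  [255, [0, 0, 6], [0, 0, 0]],
  [255, [0, 0, 6], [0, 0, 0]],
])

```text
t: 14.4
ee_pos: [566.1, -96.8, 78.7]
eef_rot: [-3.118, 0.367, 0.001]
wrist_force: [0.7, -0.5, -2.1]
opening: 27.1
finger_force: 79.5
```

```bash
python3 c.py w8; python3 k3.py w8 32.6 40 -3.6,2 1.256; python3 k3.py w7 42.6 40 -4.5,2.2 1.256|head -1
```

```text
14.4 [566.1 -96.8  78.7] q [-1.700e-01  1.410e-01 -6.000e-02  1.371e+00  2.000e-03 -3.077e+00] yawx -0.2345663503101405 z [-2.0e-04  2.1e-03 -1.0e+00] open 27.142238176061525 [ 0.69084724 -0.46494987 -2.13892661] [-0.03493893 -0.04489218  0.02155298]
P [-3.57092917  1.81465928] ang 1.2556376665214046 notch edge c (should -10): -9.840496564080064 -9.981904486096592 [('side', np.float32(0.19)), ('notch', np.float32(0.2)), ('notchl', np.float32(0.15)), ('end', np.float32(0.1))]
headline px [340.8 268.9] 0.45549113 0.16725254
head corner rel notch pt along,across 14.346450591847994 -6.657581409369449 ideal 14.6 -7.7; ang 1.3282744117750747
P [-4.43608784  2.28411637] ang 1.2539833129074478 notch edge c (should -10): -9.603955069716811 -10.075144797590179 [('side', np.float32(0.19)), ('notch', np.float32(0.18)), ('notchl', np.float32(0.31)), ('end', np.float32(0.13))]
```

Call:
arm_command([
  [255, [0, 0, 2], [0, 0, 0]],
  [255, [0, 0, 4], [0, 0, 0]],
  [255, [0, 0, 6], [0, 0, 0]],
  [255, [0, 0, 6], [0, 0, 0]],
])

```text
t: 14.85
ee_pos: [566.0, -96.8, 72.8]
eef_rot: [-3.118, 0.367, 0.001]
wrist_force: [-1.0, -0.1, -1.5]
opening: 27.3
finger_force: 79.4
```

```bash
python3 g.py
```

```text
14.85 [566.  -96.8  72.8] q [-1.700e-01  1.430e-01 -6.900e-02  1.360e+00  2.000e-03 -3.077e+00] yawx -0.2346 z [-3.e-04  2.e-03 -1.e+00] open 27.3 [-1.  -0.1 -1.5] [-0.075  0.254 -0.015]
```

Call:
arm_command([
  [255, [0, 0, 3], [0, 0, 0]],
  [255, [0, 0, 6], [0, 0, 0]],
  [255, [0, 0, 6], [0, 0, 0]],
])

```text
t: 15.15
ee_pos: [565.9, -96.7, 66.3]
eef_rot: [-3.118, 0.367, 0.002]
wrist_force: [-1.6, 0.1, -3.0]
opening: 27.4
finger_force: 79.3
```

```bash
python3 g.py
```

```text
15.15 [565.9 -96.7  66.3] q [-1.700e-01  1.450e-01 -7.900e-02  1.348e+00  2.000e-03 -3.077e+00] yawx -0.2346 z [-9.0e-04  2.2e-03 -1.0e+00] open 27.4 [-1.6  0.1 -3. ] [-0.088  0.35   0.008]
```

Call:
arm_command([
  [255, [-0.4, 0.1, 3], [0, 0, 0]],
  [255, [-0.4, 0.1, 6], [0, 0, 0]],
  [255, [-0.4, 0.1, 9], [0, 0, 0]],
  [255, [-0.4, 0.1, 9], [0, 0, 0]],
])

```text
t: 15.55
ee_pos: [565.7, -96.7, 57.5]
eef_rot: [-3.118, 0.367, 0.001]
wrist_force: [-1.6, 0.0, -3.5]
opening: 27.0
finger_force: 79.3
```

```bash
python3 g.py
```

```text
15.55 [565.7 -96.7  57.5] q [-1.700e-01  1.480e-01 -9.400e-02  1.330e+00  2.000e-03 -3.077e+00] yawx -0.2346 z [-3.0e-04  2.1e-03 -1.0e+00] open 27.0 [-1.6  0.  -3.5] [-0.044  0.373  0.014]
```

Call:
arm_command([
  [255, [-0.3, 0.1, 1], [0, 0, 0]],
  [255, [-0.3, 0.1, 2], [0, 0, 0]],
  [255, [-0.3, 0.1, 3], [0, 0, 0]],
  [255, [-0.3, 0.1, 4], [0, 0, 0]],
  [255, [-0.3, 0.1, 4], [0, 0, 0]],
])

```text
t: 16.05
ee_pos: [565.7, -96.8, 54.8]
eef_rot: [-3.118, 0.367, -0.001]
wrist_force: [-4.7, -0.7, 4.0]
opening: 27.2
finger_force: 80.2
```

```bash
python3 g.py
```

```text
16.05 [565.7 -96.8  54.8] q [-1.700e-01  1.470e-01 -9.900e-02  1.324e+00  2.000e-03 -3.078e+00] yawx -0.2345 z [ 0.001   0.0019 -1.    ] open 27.2 [-4.7 -0.7  4. ] [ 0.031  0.961 -0.017]
```

Call:
arm_command([
  [255, [-0.5, 0.3, 0], [0, 0, 0.1]],
  [255, [-0.6, 0.6, 0], [0, 0, 0.2]],
  [255, [-0.6, 0.8, 0], [0, 0, 0.3]],
  [255, [-0.7, 1.1, 0], [0, 0, 0.4]],
  [255, [-0.8, 1.3, 0], [0, 0, 0.5]],
  [255, [-0.8, 1.3, 0], [0, 0, 0.5]],
])

```text
t: 16.65
ee_pos: [565.2, -97.5, 54.8]
eef_rot: [-2.929, 1.128, -0.002]
wrist_force: [-1.2, 2.2, 3.2]
opening: 27.2
finger_force: 79.7
```

```bash
python3 g.py
```

```text
16.65 [565.2 -97.5  54.8] q [-0.172  0.146 -0.101  1.323  0.003 -2.578] yawx -0.7356 z [ 0.0022  0.0026 -1.    ] open 27.2 [-1.2  2.2  3.2] [0.464 0.04  0.003]
```

Call:
arm_command([
  [255, [0, 0.3, 0], [0, 0, 0.1]],
  [255, [-0.1, 0.5, 0], [0, 0, 0.2]],
  [255, [-0.1, 0.8, 0], [0, 0, 0.3]],
  [255, [-0.2, 1.05, 0], [0, 0, 0.4]],
  [255, [-0.3, 1.3, 0], [0, 0, 0.5]],
  [255, [-0.5, 1.5, 0], [0, 0, 0.6]],
  [255, [-0.6, 1.7, 0], [0, 0, 0.7]],
  [255, [-0.6, 1.7, 0], [0, 0, 0.7]],
])

```text
t: 17.45
ee_pos: [563.8, -98.5, 54.8]
eef_rot: [-2.367, 2.061, -0.001]
wrist_force: [0.7, 1.1, 3.5]
opening: 26.9
finger_force: 79.7
```

```bash
python3 g.py
```

```text
17.45 [563.8 -98.5  54.8] q [-0.174  0.142 -0.105  1.322  0.003 -1.883] yawx -1.433 z [ 0.0025  0.0022 -1.    ] open 26.9 [0.7 1.1 3.5] [ 0.39  -0.23   0.006]
```

Call:
arm_command([
  [255, [0, 0.3, 0], [0, 0, 0.1]],
  [255, [-0.1, 0.5, 0], [0, 0, 0.2]],
  [255, [-0.1, 0.8, 0], [0, 0, 0.3]],
  [255, [-0.2, 1.05, 0], [0, 0, 0.4]],
  [255, [-0.3, 1.3, 0], [0, 0, 0.5]],
  [255, [-0.3, 1.3, 0], [0, 0, 0.5]],
])

```text
t: 18.05
ee_pos: [562.9, -99.0, 54.8]
eef_rot: [-1.785, 2.581, -0.002]
wrist_force: [4.3, -1.2, 2.3]
opening: 27.0
finger_force: 79.6
```

```bash
python3 g.py
```

```text
18.05 [562.9 -99.   54.8] q [-0.175  0.139 -0.108  1.32   0.002 -1.385] yawx -1.9317 z [ 0.0033  0.001  -1.    ] open 27.0 [ 4.3 -1.2  2.3] [-0.264 -1.164  0.026]
```

Call:
arm_command([
  [255, [-0.2, -0.5, 0], [0, 0, 0]],
  [255, [-0.2, -0.3, 0], [0, 0, 0.1]],
  [255, [-0.2, -0.2, 0], [0, 0, 0.2]],
  [255, [-0.2, 0, 0], [0, 0, 0.3]],
  [255, [-0.3, 0.1, 0], [0, 0, 0.4]],
  [255, [-0.3, 0.1, 0], [0, 0, 0.4]],
])

```text
t: 18.65
ee_pos: [562.2, -98.5, 54.7]
eef_rot: [-1.236, 2.886, 0.001]
wrist_force: [2.8, 0.2, 4.3]
opening: 27.2
finger_force: 79.9
```

```bash
python3 g.py
```

```text
18.65 [562.2 -98.5  54.7] q [-0.174  0.139 -0.108  1.322  0.002 -0.984] yawx -2.3321 z [ 0.0018  0.0015 -1.    ] open 27.2 [2.8 0.2 4.3] [-0.326 -0.92   0.022]
```

Call:
arm_command([
  [255, [-0.3, -0.1, 0], [0, 0, 0.1]],
  [255, [-0.3, 0.1, 0], [0, 0, 0.2]],
  [255, [-0.4, 0.3, 0], [0, 0, 0.3]],
  [255, [-0.4, 0.5, 0], [0, 0, 0.4]],
  [255, [-0.5, 0.6, 0], [0, 0, 0.5]],
])

```text
t: 19.15
ee_pos: [561.5, -97.6, 54.5]
eef_rot: [-0.484, 3.103, 0.002]
wrist_force: [0.3, 0.1, 6.6]
opening: 27.4
finger_force: 79.9
```

```bash
python3 g.py; python3 c.py w9 >/dev/null; python3 g.py
```

```text
19.15 [561.5 -97.6  54.5] q [-0.173  0.139 -0.109  1.323  0.002 -0.482] yawx -2.8322 z [ 4.0e-04  1.5e-03 -1.0e+00] open 27.4 [0.3 0.1 6.6] [-0.208 -0.182  0.202]
19.2 [561.4 -97.7  54.5] q [-1.730e-01  1.390e-01 -1.090e-01  1.323e+00  1.000e-03 -4.760e-01] yawx -2.8387 z [ 3.0e-04  1.4e-03 -1.0e+00] open 26.9 [-0.1 -0.7  6.7] [-0.358 -0.055  0.069]
```

Call:
arm_command([
  [255, [0, 0.2, 0], [0, 0, 0.1]],
  [255, [0, 0.4, 0], [0, 0, 0.2]],
  [255, [-0.1, 0.6, 0], [0, 0, 0.3]],
  [255, [-0.1, 0.6, 0], [0, 0, 0.3]],
])

```text
t: 19.6
ee_pos: [561.0, -97.3, 54.5]
eef_rot: [0.015, -3.141, -0.002]
wrist_force: [-1.5, -1.7, 7.4]
opening: 27.4
finger_force: 80.1
```

```bash
cat > m.py <<'E'
from h import *
F=[];M=[]
for i in range(5):
    if i: capture('top')
    s=get_state();F.append(s['wrist_force']);M.append(s['moment'])
X=R.from_rotvec(s['eef_rot']).as_matrix();M=np.array(M)
print(round(s['t'],2),s['ee_pos'].round(1),'q6',s['q'][5].round(3),'yaw',np.arctan2(X[1,0],X[0,0]).round(3),'F',np.mean(F,0).round(1),'M',M.mean(0).round(3),'Mz',M[:,2].round(3),'op',round(s['opening'],1))
E
python3 m.py
```

```text
19.8 [561.  -97.3  54.5] q6 -0.185 yaw -3.129 F [-0.9 -1.   7.6] M [-0.436  0.204 -0.042] Mz [-0.005 -0.023 -0.067 -0.039 -0.076] op 27.1
```

Call:
arm_command([
  [255, [0, 0.2, 0], [0, 0, 0.1]],
  [255, [0, 0.4, 0], [0, 0, 0.2]],
  [255, [-0.1, 0.6, 0], [0, 0, 0.3]],
])

```text
t: 20.1
ee_pos: [561.0, -96.7, 54.5]
eef_rot: [-0.455, -3.108, -0.001]
wrist_force: [-1.6, -1.9, 7.7]
opening: 27.2
finger_force: 80.2
```

```bash
python3 m.py
```

```text
20.3 [560.9 -96.7  54.5] q6 0.116 yaw 2.854 F [-1.4 -1.6  7.7] M [-0.493  0.473  0.028] Mz [ 0.253  0.053 -0.007 -0.068 -0.091] op 27.3
```

Call:
arm_command([
  [255, [0, 0.1, 0], [0, 0, 0.05]],
  [255, [0, 0.2, 0], [0, 0, 0.1]],
  [255, [0, 0.3, 0], [0, 0, 0.15]],
  [255, [0, 0.4, 0], [0, 0, 0.2]],
  [255, [0, 0.5, 0], [0, 0, 0.25]],
  [255, [-0.1, 0.6, 0], [0, 0, 0.3]],
])

```text
t: 20.9
ee_pos: [561.1, -96.2, 54.5]
eef_rot: [-0.911, -3.005, -0.001]
wrist_force: [-1.9, -0.5, 8.2]
opening: 27.6
finger_force: 80.2
```

```bash
python3 m.py
```

```text
21.1 [561.  -96.2  54.5] q6 0.417 yaw 2.554 F [-2.2 -0.9  9. ] M [-0.564  0.81   0.114] Mz [0.171 0.178 0.083 0.06  0.078] op 27.4
```

Call:
arm_command([
  [255, [0.3, -0.1, 0], [0, 0, 0.05]],
  [255, [0.3, 0, 0], [0, 0, 0.1]],
  [255, [0.3, 0, 0], [0, 0, 0.15]],
  [255, [0.3, 0.1, 0], [0, 0, 0.2]],
  [255, [0.3, 0.1, 0], [0, 0, 0.25]],
  [255, [0.3, 0.2, 0], [0, 0, 0.3]],
])

```text
t: 21.7
ee_pos: [561.0, -96.0, 54.5]
eef_rot: [-1.35, -2.835, -0.0]
wrist_force: [-1.5, -2.8, 8.0]
opening: 27.2
finger_force: 80.2
```

```bash
python3 m.py
```

```text
21.9 [560.9 -95.9  54.5] q6 0.717 yaw 2.255 F [-1.4 -2.   9.1] M [-0.543  0.835  0.182] Mz [0.301 0.182 0.148 0.121 0.158] op 27.1
```

Call:
arm_command([
  [255, [0, 0, 0], [0, 0, 0.05]],
  [255, [0, 0.1, 0], [0, 0, 0.1]],
  [255, [0, 0.1, 0], [0, 0, 0.15]],
])

```text
t: 22.2
ee_pos: [561.1, -95.9, 54.5]
eef_rot: [-1.559, -2.726, -0.0]
wrist_force: [-0.9, -2.3, 7.8]
opening: 27.3
finger_force: 80.2
```

```bash
python3 m.py
```

```text
22.4 [561.  -95.8  54.6] q6 0.867 yaw 2.105 F [-1.8 -1.9  8.9] M [-0.494  0.861  0.177] Mz [0.266 0.209 0.082 0.135 0.194] op 26.7
```

Call:
arm_command([
  [255, [0, 0, 0], [0, 0, 0.05]],
  [255, [0, 0.1, 0], [0, 0, 0.1]],
  [255, [0, 0.1, 0], [0, 0, 0.15]],
  [255, [0.1, 0.1, 0], [0, 0, 0.2]],
])

```text
t: 22.8
ee_pos: [561.1, -95.7, 54.6]
eef_rot: [-1.823, -2.557, -0.0]
wrist_force: [-1.7, -1.5, 9.8]
opening: 27.2
finger_force: 80.2
```

```bash
python3 m.py
```

```text
23.0 [561.  -95.6  54.6] q6 1.068 yaw 1.905 F [-2.1 -0.9  9.5] M [-0.356  0.923  0.166] Mz [0.255 0.196 0.101 0.176 0.101] op 27.1
```

Call:
arm_command([
  [255, [0, 0, 0], [0, 0, 0.05]],
  [255, [0, 0, 0], [0, 0, 0.1]],
  [255, [0.1, 0, 0], [0, 0, 0.15]],
  [255, [0.2, -0.1, 0], [0, 0, 0.2]],
])

```text
t: 23.4
ee_pos: [561.0, -95.4, 54.6]
eef_rot: [-2.069, -2.362, -0.001]
wrist_force: [-1.4, -1.5, 8.4]
opening: 27.3
finger_force: 80.2
```

```bash
python3 m.py
```

```text
23.6 [561.  -95.3  54.6] q6 1.268 yaw 1.705 F [-1.5 -0.5  8.9] M [-0.174  0.674  0.136] Mz [0.244 0.11  0.142 0.122 0.06 ] op 26.7
```

Call:
arm_command([
  [255, [0, 0, 0], [0, 0, 0.05]],
  [255, [0, 0, 0], [0, 0, 0.1]],
  [255, [0, 0.1, 0], [0, 0, 0.15]],
  [255, [0, 0.1, 0], [0, 0, 0.2]],
])

```text
t: 24.0
ee_pos: [561.3, -95.2, 54.5]
eef_rot: [-2.294, -2.144, -0.001]
wrist_force: [0.0, 0.1, 7.6]
opening: 27.4
finger_force: 80.1
```

```bash
python3 m.py
```

```text
24.2 [561.3 -95.1  54.5] q6 1.468 yaw 1.505 F [0.  0.5 8.1] M [0.116 0.569 0.162] Mz [0.241 0.183 0.119 0.144 0.121] op 27.3
```

Call:
arm_command([
  [255, [0, 0, 0], [0, 0, 0.05]],
  [255, [0, 0, 0], [0, 0, 0.1]],
  [255, [0, 0.1, 0], [0, 0, 0.15]],
  [255, [0, 0.1, 0], [0, 0, 0.2]],
])

```text
t: 24.6
ee_pos: [561.6, -95.0, 54.5]
eef_rot: [-2.497, -1.904, -0.002]
wrist_force: [1.4, 0.4, 7.1]
opening: 27.2
finger_force: 80.0
```

```bash
python3 m.py
```

```text
24.8 [561.6 -95.   54.5] q6 1.668 yaw 1.305 F [1.1 0.6 7.3] M [0.307 0.278 0.209] Mz [0.263 0.264 0.211 0.116 0.191] op 27.1
```

Call:
arm_command([
  [255, [0, 0, 0], [0, 0, 0.05]],
  [255, [0, 0, 0], [0, 0, 0.1]],
])

```text
t: 25.0
ee_pos: [561.8, -95.0, 54.5]
eef_rot: [-2.589, -1.777, -0.002]
wrist_force: [3.2, -0.0, 6.8]
opening: 27.5
finger_force: 79.9
```

```bash
python3 m.py
```

```text
25.2 [561.8 -94.9  54.5] q6 1.768 yaw 1.205 F [2.6 1.  6.2] M [0.362 0.015 0.2  ] Mz [0.324 0.204 0.199 0.16  0.112] op 27.0
```

Call:
arm_command([
  [255, [0.1, 0.4, 0], [0, 0, 0.05]],
  [255, [0.1, 0.4, 0], [0, 0, 0.1]],
  [255, [0.1, 0.5, 0], [0, 0, 0.15]],
])

```text
t: 25.5
ee_pos: [562.2, -95.0, 54.4]
eef_rot: [-2.714, -1.578, -0.002]
wrist_force: [2.1, 0.2, 7.3]
opening: 27.1
finger_force: 79.9
```

```bash
python3 m.py
```

```text
25.7 [562.2 -94.9  54.4] q6 1.918 yaw 1.055 F [2.  1.4 6.6] M [0.564 0.158 0.211] Mz [0.333 0.239 0.133 0.159 0.191] op 27.5
```

Call:
arm_command([
  [255, [0, 0.2, 0], [0, 0, 0.05]],
  [255, [0, 0.2, 0], [0, 0, 0.1]],
  [255, [0, 0.3, 0], [0, 0, 0.15]],
])

```text
t: 26.0
ee_pos: [562.6, -95.0, 54.4]
eef_rot: [-2.824, -1.37, -0.002]
wrist_force: [3.9, 1.8, 6.0]
opening: 27.1
finger_force: 79.8
```

```bash
python3 m.py
```

```text
26.2 [562.6 -94.9  54.3] q6 2.068 yaw 0.905 F [3.6 1.7 5.7] M [ 0.725 -0.006  0.237] Mz [0.338 0.261 0.21  0.159 0.215] op 27.4
```

Call:
arm_command([
  [255, [0.3, 0.5, 0], [0, 0, 0.05]],
  [255, [0.3, 0.5, 0], [0, 0, 0.1]],
  [255, [0.3, 0.6, 0], [0, 0, 0.15]],
])

```text
t: 26.5
ee_pos: [562.9, -94.9, 54.3]
eef_rot: [-2.918, -1.155, -0.002]
wrist_force: [2.1, 2.4, 5.0]
opening: 27.0
finger_force: 79.7
```

```bash
python3 m.py
```

```text
26.7 [563.  -94.8  54.3] q6 2.218 yaw 0.755 F [2.  2.8 6. ] M [1.02  0.137 0.149] Mz [0.358 0.14  0.103 0.098 0.047] op 27.2
```

Call:
arm_command([
  [255, [0.5, 0, 0], [0, 0, 0.05]],
  [255, [0.5, 0, 0], [0, 0, 0.1]],
  [255, [0.5, 0.1, 0], [0, 0, 0.15]],
])

```text
t: 27.0
ee_pos: [563.3, -94.9, 54.2]
eef_rot: [-2.997, -0.933, -0.001]
wrist_force: [1.3, 1.2, 5.6]
opening: 27.1
finger_force: 79.8
```

```bash
python3 m.py
```

```text
27.2 [563.3 -94.8  54.2] q6 2.368 yaw 0.605 F [1.  1.6 5.5] M [0.729 0.223 0.192] Mz [0.48  0.211 0.099 0.096 0.076] op 27.1
```

Call:
arm_command([
  [255, [0.1, 0.1, 0], [0, 0, 0.05]],
])

```text
t: 27.3
ee_pos: [563.3, -94.9, 54.2]
eef_rot: [-3.019, -0.86, -0.0]
wrist_force: [-0.0, 1.2, 5.6]
opening: 27.4
finger_force: 79.8
```

```bash
python3 m.py
```

```text
27.5 [563.4 -94.9  54.2] q6 2.418 yaw 0.555 F [0.2 1.  6.1] M [0.676 0.261 0.276] Mz [0.376 0.299 0.334 0.154 0.22 ] op 27.1
```

Call:
arm_command([
  [255, [0, 0.1, 0], [0, 0, 0.05]],
])

```text
t: 27.6
ee_pos: [563.4, -95.0, 54.2]
eef_rot: [-3.039, -0.784, -0.0]
wrist_force: [0.4, 1.2, 5.8]
opening: 27.0
finger_force: 79.8
```

```bash
python3 m.py
```

```text
27.8 [563.4 -95.   54.2] q6 2.468 yaw 0.505 F [0.7 1.2 5.8] M [0.707 0.198 0.34 ] Mz [0.408 0.431 0.26  0.332 0.271] op 27.1
```

Torque now climbs at the predicted bite slope, about 0.06 Nm per 0.05 rad, and has reached about 0.34 Nm. That puts the load near 35 N, so the nut is snug and I'll release.

Call:
arm_command([
  [85, [0, 0, 0], [0, 0, 0]],
  [85, [0, 0, 0], [0, 0, 0]],
  [85, [0, 0, 0], [0, 0, 0]],
  [85, [0, 0, 0], [0, 0, 0]],
  [85, [0, 0, -5], [0, 0, 0]],
  [85, [0, 0, -20], [0, 0, 0]],
  [85, [0, 0, -50], [0, 0, 0]],
  [85, [0, 0, -90], [0, 0, 0]],
  [85, [0, 0, -120], [0, 0, 0]],
  [85, [0, 0, -120], [0, 0, 0]],
])

```text
t: 28.8
ee_pos: [565.6, -95.8, 180.5]
eef_rot: [3.043, 0.775, 0.013]
wrist_force: [0.3, -0.6, -0.6]
opening: 56.6
finger_force: 0.0
```

```bash
python3 m.py; python3 c.py wA >/dev/null; python3 - <<'E'
from h import *
save('sideA',capture('side'))
a=cv2.imread('pics/wA.png');b=cv2.imread('pics/sideA.png')[130:290,260:440]
b=cv2.resize(b,(350,311));b=np.clip((b/255.)**.6*255,0,255).astype(np.uint8);b=cv2.copyMakeBorder(b,0,338-311,0,0,cv2.BORDER_CONSTANT)
cv2.imwrite('pics/mA.png',np.hstack([cv2.resize(a,(450,338)),b]))
E
```

```text
29.0 [563.5 -95.5 173.6] q6 2.474 yaw 0.499 F [ 0.  -0.1 -0.5] M [-0.009 -0.004 -0.011] Mz [ 0.028 -0.004  0.035 -0.053 -0.061] op 56.9
```

View pics/mA.png

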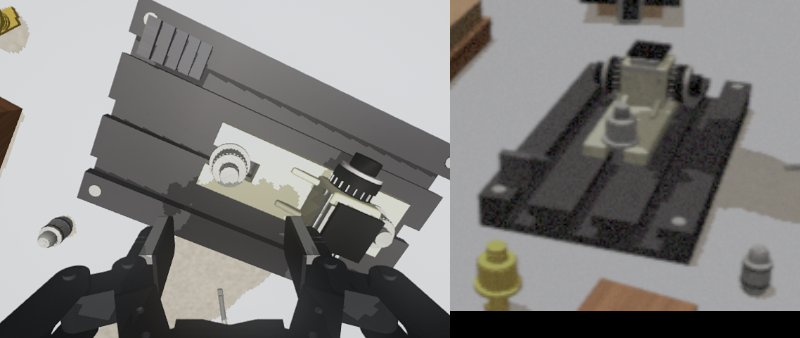

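The bolt stands upright in the notch at crop (230,165), with its flange on the foot. The focus unit is still in line with the slot and the gripper is clear.

```bash
python3 -c "
from plant import *
print(job_done())"
```

```text
the job is handed in; nothing more can be done
None
```

The round-nut T-bolt is in the notch with its head turned past square in the T-slot and the nut snug by feel, at about 0.34 Nm (roughly 35 N by the figures given). The focus unit still looks in line, the gripper is clear, and the job was handed in at about 29 s. While lining up, the head landed once on the foot with about 24 N; I backed off and re-centred it.

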